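# Hold a self-closing parts drawer open at the index

### The arm

A 7-joint arm with a two-finger parallel gripper is mounted at the origin on the work surface. World frame = base frame: x ahead of the robot, y to its left, z up, the work surface at z = 0. Lengths are in mm, angles in rad, forces in N, time in s.
With the tool pointing down it reaches from about 425 to 1025 mm from the base axis. Payload 9.4 kg.
Tool frame: the origin (TCP) lies on the mounting face of the last link; the fingertips stand manip.tip_extent ahead of it and the grasp point (between the pads) lies 155 mm ahead of it (manip.tip_extent is the distance from the TCP to the fingertips, in mm); z points along the fingers, x is the direction in which the jaws open and shut, and the axes are right-handed (so a half turn about z gives the same grasp; the last joint's range is limited). The gripper opens to 85 mm and grips with 20 to 120 N. Pads are 22 mm wide; open, the fingers measure 114 mm over their backs; the gripper's body (76 mm by 85 mm) begins 54 mm behind the grasp point. The pads swing forward as they close: fully open they stand 13 mm farther back than shut.
Start: joints at [1.094, 0.599, -0.003, 1.599, 0.002, 0.943, -0.08], TCP at [282.193, -667.826, 404.675] pointing down, gripper open.
Joint ranges: [-2.57, 2.57], [-0.35, 1.97], [-1.29, 1.29], [0.11, 2.56], [-1.05, 4.19], [0.11, 1.86], [-2.63, 2.63]. Speed limits (rad/s): [2.22, 2.22, 3.01, 3.01, 3.14, 3.14, 3.14].

### API

Orientations are given as a unit quaternion [x, y, z, w].
In Python, from station import manip gives the robot as it stands. The module is installed in compiled form; this text tells all that it offers. Calls block until the motion is done:
- manip.move_pose(position, orientation): joint-space move of the TCP to a pose.
- manip.move_straight(position, frame=None, velocity=150, until_force=None): straight line of the TCP; frame=None keeps the orientation; velocity is the mean speed in mm/s. With until_force (N) it stops when the force on the tool has changed by that much, and returns True; else False.
- manip.move_j(angles): joint-space move.
- manip.grip(opening): finger opening in mm; the grip force is fixed at half the most; returns when the fingers have stopped.
- manip.pause(seconds).
- manip.ik(position, orientation): joint angles nearest the present ones, or None.
- manip.capture(name): name is "scene" or "top"; returns a dict with "pixels" (384x512x3 uint8, blue, green, red), "intrinsics" (3x3 intrinsics, pixels), "distortion" ([k1, k2, p1, p2, k3] as OpenCV has them; the pictures are not rectified), "pose" (4x4, takes a point from camera to world coordinates). Camera axes: x right, y down, z forward; pixel columns grow to the right and rows downward; lengths in mm; the calibration is good to about 2 mm. A picture is of the moment at which its call begins. There is no depth.
A pose or a line that the arm cannot do raises manip.IKError and nothing moves.
- manip.job_done(): hands the job in, once; it reports no verdict.
Readings, each from a call of its own:
- manip.read_time(): time.
- manip.read_joints(): joint angles.
- manip.read_joint_vel(): joint speeds.
- manip.read_effort(): joint torques, N m.
- manip.read_tool_pos(): TCP position.
- manip.read_eef_rot(): TCP orientation.
- manip.read_wrist_force(): force on the tool from outside, world axes, zero at the start.
- manip.read_ft_torque(): the same for the moment, N m.
- manip.read_grip_width(): finger opening in mm.
Only numpy, scipy, OpenCV 4.12 (cv2) and the standard library are available. Lean on these libraries where they do the work, as an engineer would, in place of code of your own. Each camera call takes 0.05 s, during which the arm holds its last target.

### The job

The self-closing drawer in the middle of the red unit has no handle: take the loose pull bar out of its slanted rest and stand it, foot down, all the way into the socket on the front of that drawer while the drawer is still shut. Then, by the bar, pull the drawer out against its spring until its front face is level with the upright index plate beside it, and finish holding it still there: do not let go of the bar. Leave the other things on the bench where they are.

Things in the scene. Friction and masses are not known exactly. Their poses are not given: they have to be found in the camera images.
- cabinet: Low red drawer unit fixed to the bench, 366 mm wide (y), 200 deep, 90 high, three drawer fronts side by side; only the middle one opens. Origin at bench level, middle of its front; +x points into the unit (the drawer opens along -x), +y left seen from the front. A flat graduated aluminium strip, 26 mm wide, 10 high, runs 135 mm forward on the bench, centred at y = +79 mm.
- drawer (a joint): How far the middle drawer is pulled out, in m: 0 shut, 0.110 the stop. A spring pulls it shut: about 4 N when shut, rising by 0.85 N per 10 mm (about 11 N at 80 mm). Let go, it shuts by itself. Drawer front 112 mm wide, 4 mm thick, from 13 to 81 mm above the bench.
- socket (a point): Centre of the mouth of the socket on the middle drawer's front; moves with the drawer. A dark steel block, 38 mm square, 55 high, its top 72 mm above the bench, with an upright round hole 19 mm wide and 45 mm deep, chamfered 3 mm at the mouth. The hole's centre lies 19 mm in front of the drawer's face. Axes like the cabinet's.
- front_edge (a point): Point on the outer (robot side) face of the middle drawer's front, at its left (+y) end, 47 mm above the bench; moves with the drawer. Axes like the cabinet's.
- index: Index marker fixed on the strip, 45 to 85 mm of pull away: dark block 16 x 30 x 16 mm high with an upright aluminium plate 3 mm thick (x), 22 wide (y), up to 83 mm above the bench, 6 mm left of the drawer front. Origin under the block, 10 mm above the bench, at mid-thickness of the plate; axes like the cabinet's. At the mark, front_edge has x = 0 in this frame.
- rest: Grey rest fixed to the bench: foot plate 100 x 70 x 10 mm and a tube, 29 mm outside, 18 inside, 60 deep, leaning 20 degrees from the vertical towards the rest's -x side. Origin at bench level, middle of the foot plate; +x, +y along the plate. The middle of the tube's mouth lies at x = -7 mm, y = 0, 77 mm above the bench.
- bar: Loose pull bar, 160 mm long, about 0.16 kg: lower 75 mm a 14 mm steel rod with chamfered foot, upper 85 mm a black ribbed grip 20 mm in diameter. Origin at the centre of its foot, +z along the bar to its top. At the start it sits in the rest's tube, leaning 20 degrees. Seated in the socket its foot is 45 mm below the mouth and its top 187 mm above the bench.
- tin: Closed aluminium tin, 68 mm in diameter, 75 mm high, standing on the bench; leave it. Origin at the centre of its underside.
- bolt: Big steel bolt standing on its head, head 36 mm wide, 89 mm high overall; leave it. Origin at the centre of its underside.
- collar: Steel collar lying flat, 52 mm outside, 26 mm bore, 22 mm high; leave it. Origin at the centre of its underside.
Mind the look-alikes: they are no part of the job. Of the things that look like the bolt, take the one that is farthest to the robot's left at the start.

How it is judged:
By the outcome, as a careful person would: the job done as asked, in the order asked, and still so for the second after the job is handed in, while the arm keeps its last pose, push and grip.
It also fails if it takes over 51 s, if anything falls off the work surface, if the arm or the gripper's body presses on something with over 40 N, if the wrist force passes 120 N, or if a joint passes its speed limit or range.

## Working session

There is one attempt and no reset: what is moved stays moved. The work goes in short steps, each a Python script; the robot and the scene stay as the last script left them, time stands still between calls to the robot, and variables do not carry over. Pictures are saved under pics/ and viewed, and the job is handed in when it is done.

```bash
mkdir -p pics; cat > h.py <<'E'
import numpy as np,cv2
from station import manip
def shot(n,tag):
    c=manip.capture(n); np.savez(f'pics/{tag}.npz',**{k:np.array(v) for k,v in c.items()}); cv2.imwrite(f'pics/{tag}.png',c['pixels']); return c
def load(tag):
    return dict(np.load(f'pics/{tag}.npz'))
def ray(c,uv):
    p=cv2.undistortPoints(np.array(uv,float).reshape(1,1,2),c['intrinsics'],c['distortion'])[0,0]
    T=c['pose']; return T[:3,3],T[:3,:3]@np.array([p[0],p[1],1])
def onz(c,uv,z):
    o,d=ray(c,uv); return o+d*(z-o[2])/d[2]
def proj(c,P):
    T=np.linalg.inv(c['pose']); r,_=cv2.Rodrigues(T[:3,:3])
    return cv2.projectPoints(np.array(P,float).reshape(-1,1,3),r,T[:3,3],c['intrinsics'],c['distortion'])[0][:,0]
def tri(c1,a,c2,b):
    o1,d1=ray(c1,a);o2,d2=ray(c2,b)
    s=np.linalg.lstsq(np.stack([d1,-d2],1),o2-o1,rcond=None)[0]
    p,q=o1+d1*s[0],o2+d2*s[1]; return (p+q)/2,np.linalg.norm(p-q)
E
python3 - <<'E'
from h import *
for n in('scene','top'):
    c=shot(n,n+'0'); print(n,c['pose'].round(3).tolist(),c['intrinsics'].tolist(),c['distortion'])
    cv2.imwrite(f'pics/{n}0b.png',cv2.resize(c['pixels'],(800,600),interpolation=cv2.INTER_CUBIC))
print(manip.tip_extent,manip.read_time(),manip.read_eef_rot(),manip.read_grip_width())
E
```

```text
scene [[0.833, 0.388, -0.395, 1114.869], [0.553, -0.599, 0.579, -875.25], [-0.012, -0.701, -0.713, 1081.929], [0.0, 0.0, 0.0, 1.0]] [[418.9823123013669, 0.0, 248.75742321794803], [0.0, 418.9823123013669, 190.65329296047923], [0.0, 0.0, 1.0]] [0.0055971 0.        0.        0.        0.       ]
top [[-0.015, -0.997, 0.074, 436.005], [-1.0, 0.015, -0.006, -65.828], [0.005, -0.074, -0.997, 1178.042], [0.0, 0.0, 0.0, 1.0]] [[350.65013621279456, 0.0, 257.4379775705438], [0.0, 350.65013621279456, 196.26569587332918], [0.0, 0.0, 1.0]] [-0.0621912  0.         0.         0.         0.       ]
173.4 0.1 [ 8.33458098e-01 -5.52582245e-01 -5.97249508e-04 -3.22697092e-04] 85.32910319715755
```

View pics/scene0b.png

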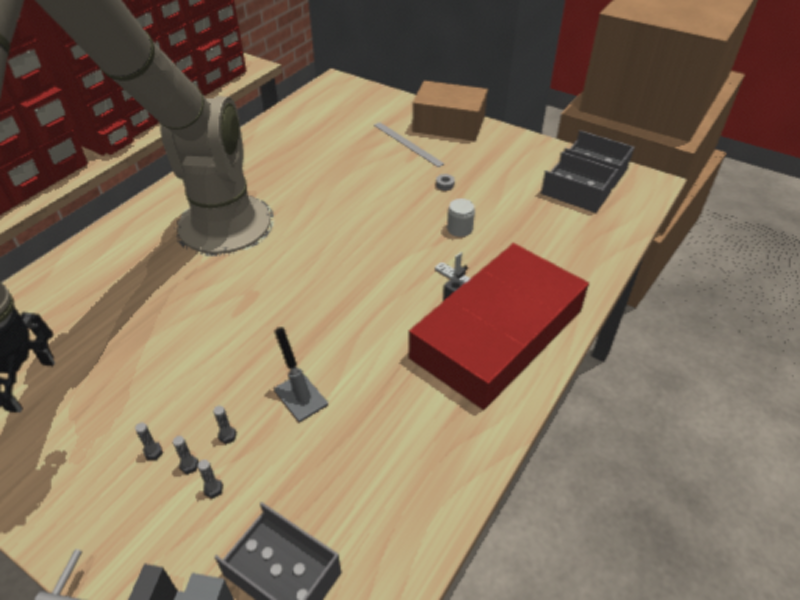

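View pics/top0b.png

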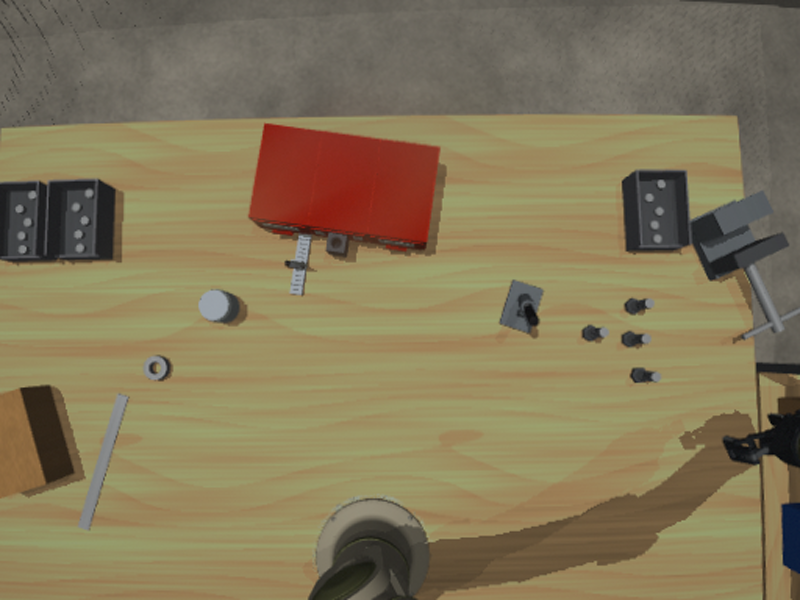

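The scene view (800 px scale) shows the bar at (287,350) in the rest at (300,390), the red unit at (500,320) and the index at (457,268). In the top view, the rest is at (523,307), the socket at (337,243) and the index plate at (296,264).

Things that could be mistaken for the bar, in top-view pixels:
- Black ribbed bar in the rest: (530,312)
- Vise handle: (765,295)
- Flat strip: (103,460)
- Bolts: (638,305), (594,333), (635,339), (645,376)

Only the first has a black grip and sits in a grey leaning tube, so I choose that one. A close crop of it comes next.

```bash
python3 - <<'E'
from h import *
t=load('top0')['pixels'];s=load('scene0')['pixels']
def crop(im,x,y,w,h,k):return cv2.resize(im[y:y+h,x:x+w],(w*k,h*k),interpolation=cv2.INTER_CUBIC)
cv2.imwrite('pics/c1.png',np.hstack([crop(t,310,170,48,48,8),crop(s,165,200,48,72,8)[:576][:384] if 0 else crop(s,165,205,48,48,8)]))
cv2.imwrite('pics/c2.png',crop(t,150,70,140,125,5)[:600])
cv2.imwrite('pics/c3.png',crop(s,250,150,130,120,5))
cv2.imwrite('pics/c4.png',crop(s,165,205,60,70,8))
E
```

```text
(no output)
```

View pics/c1.png

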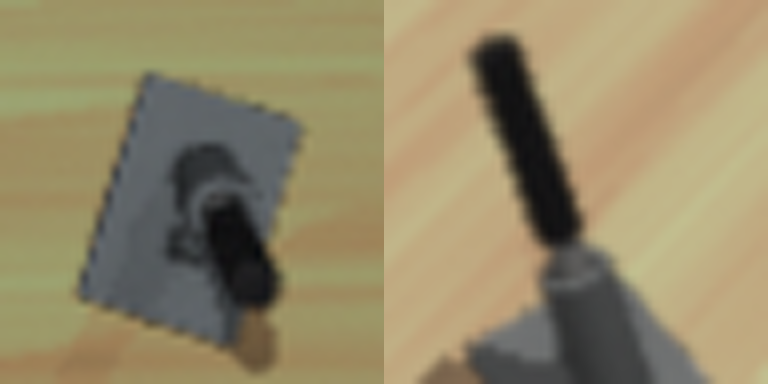

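View pics/c2.png

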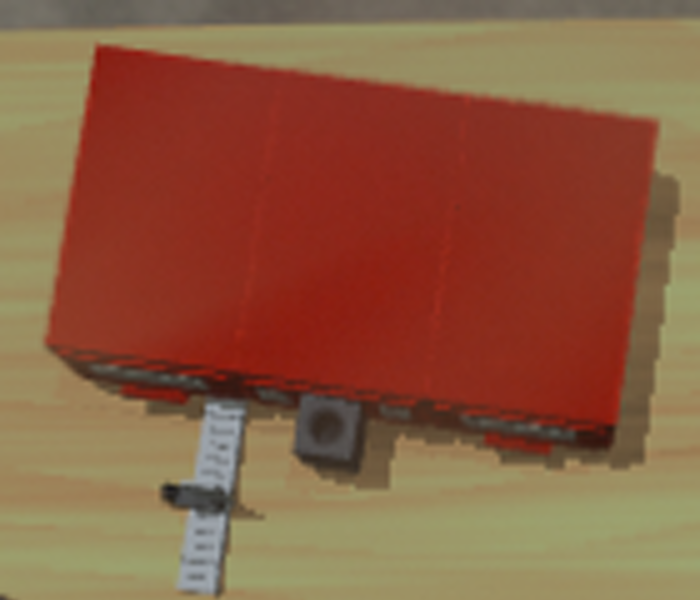

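View pics/c3.png

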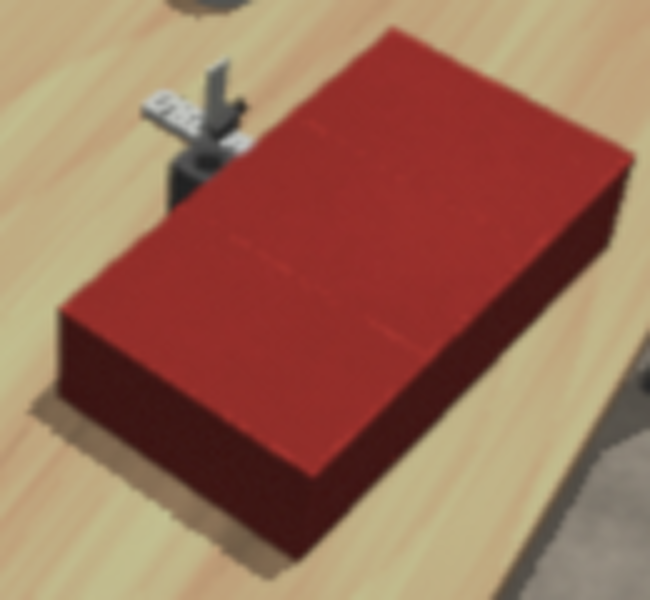

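View pics/c4.png

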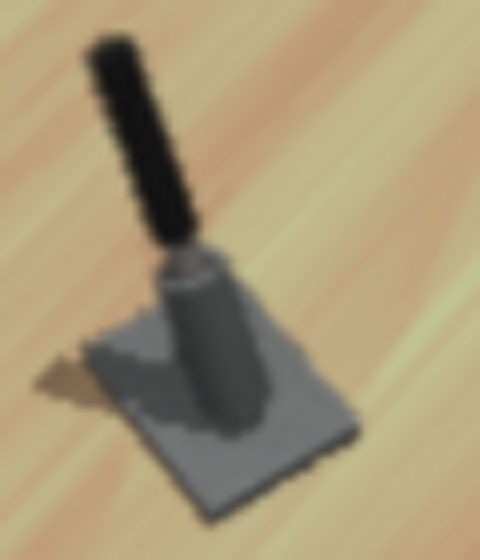

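```bash
cat > m.py <<'E'
from h import *
t=load('top0');s=load('scene0')
f=lambda U,o,k:((U[0]+.5)/k-.5+o[0],(U[1]+.5)/k-.5+o[1])
T2=lambda *U:f(U,(150,70),5); S3=lambda *U:f(U,(250,150),5)
T1=lambda *U:f(U,(310,170),8); S4=lambda *U:f(U,(165,205),8)
if __name__=='__main__':
    A=np.array([onz(t,T2(*u),90) for u in[(96,45),(657,120),(613,428),(46,345)]])
    B=np.array([onz(s,S3(*u),90) for u in[(392,27),(634,157),(313,477),(62,310)]])
    print('cab top',A.round(1)); print('scene',B.round(1))
    for a,b in(((96,45),(392,27)),): pass
    for X in(A,B): print(np.linalg.norm(X-np.roll(X,-1,0),axis=1).round(1))
    print('sock top',onz(t,T2(325,425),72),onz(s,S3(207,158),72))
    # index plate top
    print('idxtop',tri(t,T2(186,497),s,S3(219,64)))
    print('bar top',tri(t,T1(258,285),s,S4(113,42)))
    print('bar grip low',tri(t,T1(212,205),s,S4(180,238)))
    print('plateT',[onz(t,T1(*u),10).round(1).tolist() for u in[(148,72),(302,125),(82,295)]])
    print('plateS',[onz(s,S4(*u),10).round(1).tolist() for u in[(82,346),(210,515),(360,428)]])
    print('mouth',onz(t,T1(222,195),77),onz(s,S4(192,272),77))
E
python3 m.py
```

```text
cab top [[ 901.   207.8   90. ]
 [ 844.6 -152.5   90. ]
 [ 645.  -120.4   90. ]
 [ 704.2  237.5   90. ]]
scene [[ 705.7  235.8   90. ]
 [ 902.   202.5   90. ]
 [ 845.7 -155.    90. ]
 [ 652.  -124.5   90. ]]
[364.7 202.1 362.8 199. ]
[199.1 361.9 196.1 364.3]
sock top [653.22711775  62.65834482  72.        ] [652.49052483  62.04305134  72.        ]
idxtop (array([609.61747053, 152.96651606,  69.57698952]), np.float64(2.537144152741293))
bar top (array([ 481.61492815, -313.81835697,  172.18222234]), np.float64(2.1330976572013496))
bar grip low (array([ 513.15905376, -321.10673445,   87.55288054]), np.float64(8.202014241736006))
plateT [[578.4, -311.0, 10.0], [555.1, -375.6, 10.0], [485.0, -280.4, 10.0]]
plateS [[464.9, -344.0, 10.0], [557.8, -378.1, 10.0], [581.2, -315.1, 10.0]]
mouth [ 520.89547893 -324.8961085    77.        ] [ 517.7153988  -327.93883448   77.        ]
```

```bash
cat > g.py <<'E'
from h import *
from scipy.spatial.transform import Rotation as R
yr=np.deg2rad(-19.7); ex=np.array([np.cos(yr),np.sin(yr),0]); a=np.deg2rad(20)
d=-np.sin(a)*ex+np.array([0,0,np.cos(a)])
mouth=np.array([521.5,-328.6,77])-7*ex
foot=mouth-60*d
xt=np.cos(a)*ex+np.array([0,0,np.sin(a)])
def q(x,z): return R.from_matrix(np.stack([x,np.cross(z,x),z],1)).as_quat()
qr=q(xt,-d)
cy=-0.157; cx=np.array([np.cos(cy),np.sin(cy),0]); cyv=np.array([-np.sin(cy),np.cos(cy),0])
qd=q(cx,np.array([0,0,-1.]))
L=113
sock=np.array([653.1,61.5,72])
E
python3 - <<'E'
from g import *
tcp=foot+(L+155)*d
for p,o in((tcp+120*d,qr),(tcp,qr),(tcp+75*d,qr),([sock[0],sock[1],360],qd),([sock[0],sock[1],295],qd)):
    j=manip.ik(p,o); print(np.round(p,1),None if j is None else np.round(j,2))
c=load('top0')
im=load('scene0')['pixels'].copy()
for P in(foot,mouth,foot+75*d,foot+160*d): print(proj(load('scene0'),P),proj(c,P))
E
```

```text
[ 409.3 -288.4  385.2] [ 0.72  0.33 -0.26  2.23  0.13  0.25  0.03]
[ 447.9 -302.3  272.5] [ 0.76  0.57 -0.36  2.23  1.48  0.14 -1.31]
[ 423.8 -293.6  342.9] [ 0.66  0.41 -0.19  2.24  0.16  0.15 -0.01]
[653.1  61.5 360. ] [ 0.04  0.58 -0.34  1.79  0.26  0.81 -0.58]
[653.1  61.5 295. ] [ 0.01  0.66 -0.29  1.84  0.28  0.68 -0.6 ]
[[193.7021102  253.24154963]] [[335.73286438 191.2675943 ]]
[[188.20123583 237.79007315]] [[337.79502488 195.8175745 ]]
[[186.78706249 233.81838511]] [[338.34418629 197.0300197 ]]
[[178.46036314 210.43794241]] [[341.74803693 204.5523177 ]]
```

```bash
cat >> g.py <<'E'
# jaws perpendicular to the lean plane; tool tilted TILT deg (bar leans 20)
up=np.array([0,0,1.])
def setup(tilt,sg):
    b=np.deg2rad(tilt)
    tz=-(-np.sin(b)*ex+np.cos(b)*up)           # tool z in rest
    tx=sg*np.cross(up,ex)
    Rr=np.stack([tx,np.cross(tz,tx),tz],1)
    return Rr
def drawerR(Rr,s,db=None):
    dl=Rr.T@(d if db is None else db)           # bar axis in tool frame
    # want R@dl=up, R@[1,0,0]=s*cx
    x=np.array([1.,0,0]); x=x-dl*(x@dl); x/=np.linalg.norm(x)
    A=np.stack([x,np.cross(dl,x),dl],1); X=s*cx
    B=np.stack([X,np.cross(up,X),up],1)
    return B@A.T
E
python3 - <<'E'
from g import *
G=foot+L*d
for tilt in(8,12):
  for sg in(1,-1):
    Rr=setup(tilt,sg);tz=Rr[:,2]
    for k in(0,90):
        j=manip.ik(G-155*tz+k*d,R.from_matrix(Rr).as_quat());print('rest',tilt,sg,k,None if j is None else np.round(j,2))
    for s in(1,-1):
        Rd=drawerR(Rr,s)
        j=manip.ik(np.array([sock[0],sock[1],27+L])-155*Rd[:,2],R.from_matrix(Rd).as_quat());print('  drw',s,None if j is None else np.round(j,2),Rd[:,2].round(2))
E
```

```text
rest 8 1 0 [ 0.82  0.61 -0.49  2.09  0.65  0.44  1.07]
rest 8 1 90 [ 0.94  0.48 -0.62  2.08  0.5   0.58  1.21]
  drw 1 [ 0.2   0.67 -0.44  1.87  0.12  0.59 -0.4 ] [ 0.03  0.21 -0.98]
  drw -1 [ 0.35  0.93 -1.1   1.77  1.02  1.28  1.86] [-0.03 -0.21 -0.98]
rest 8 -1 0 [ 0.41  0.57  0.11  2.11 -0.26  0.33 -1.18]
rest 8 -1 90 [ 0.39  0.42  0.14  2.11 -0.17  0.48 -1.25]
  drw 1 [-0.18  0.67 -0.15  1.81  0.39  0.8  -0.75] [-0.03 -0.21 -0.98]
  drw -1 [ 0.56  0.9  -1.11  1.85  0.83  0.86  2.1 ] [ 0.03  0.21 -0.98]
rest 12 1 0 [ 0.78  0.59 -0.42  2.14  0.71  0.32  1.01]
rest 12 1 90 [ 0.94  0.45 -0.6   2.13  0.54  0.48  1.18]
  drw 1 [ 0.14  0.67 -0.39  1.86  0.18  0.62 -0.48] [ 0.02  0.14 -0.99]
  drw -1 [ 0.39  0.92 -1.1   1.78  0.99  1.2   1.89] [-0.02 -0.14 -0.99]
rest 12 -1 0 [ 0.44  0.56  0.07  2.16 -0.31  0.22 -1.12]
rest 12 -1 90 [ 0.42  0.4   0.11  2.16 -0.21  0.39 -1.21]
  drw 1 [-0.12  0.66 -0.19  1.82  0.36  0.76 -0.7 ] [-0.02 -0.14 -0.99]
  drw -1 [ 0.52  0.9  -1.11  1.84  0.87  0.92  2.05] [ 0.02  0.14 -0.99]
```

```bash
cat >> g.py <<'E'
L=115; Rr=setup(10,-1); qR=R.from_matrix(Rr).as_quat(); G=foot+L*d; tcpR=G-155*Rr[:,2]
E
python3 - <<'E'
from g import *
manip.move_pose(tcpR+100*d,qR)
print(manip.read_time(),manip.read_joints())
for n in('scene','top'): shot(n,n+'1')
s=load('scene1')['pixels'];t=load('top1')['pixels']
cv2.imwrite('pics/p1.png',np.hstack([cv2.resize(s[150:300,120:250],(390,450)),cv2.resize(t[130:280,270:400],(390,450))]))
E
```

```text
1.6 [ 0.40539671  0.38579924  0.12731114  2.13197426 -0.17555569  0.45989791
 -1.24480795]
```

View pics/p1.png

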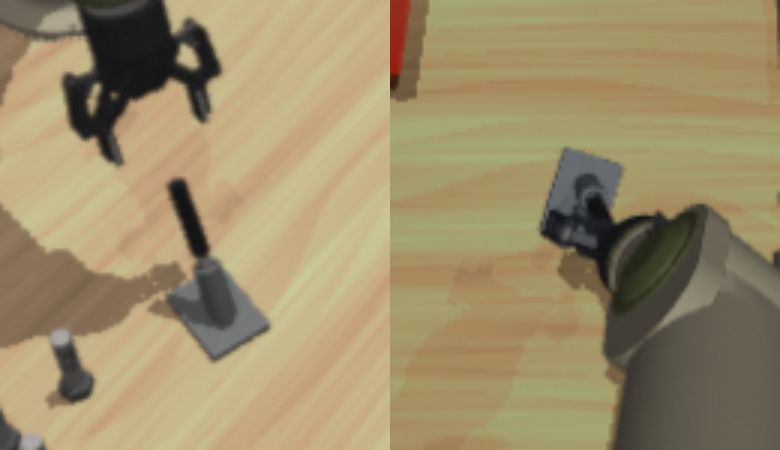

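The open jaws stand above the bar (scene crop: fingers at (112,150) and (205,110), bar top at (178,185)) and straddle the bar's axis. I'm going in and gripping.

```bash
python3 - <<'E'
from g import *
print(manip.move_straight(tcpR,velocity=80,until_force=15),(manip.read_tool_pos()-tcpR).round(1))
manip.grip(10)
print(manip.read_grip_width(),manip.read_wrist_force(),manip.read_time())
for n in('scene','top'): shot(n,n+'2')
s=load('scene2')['pixels'];t=load('top2')['pixels']
cv2.imwrite('pics/p2.png',np.hstack([cv2.resize(s[150:300,120:250],(390,450)),cv2.resize(t[130:280,270:400],(390,450))]))
E
```

```text
False [-0.  -0.1  0.5]
18.751576512729386 [-0.31132699  1.78557162  5.04434603] 3.725
```

View pics/p2.png

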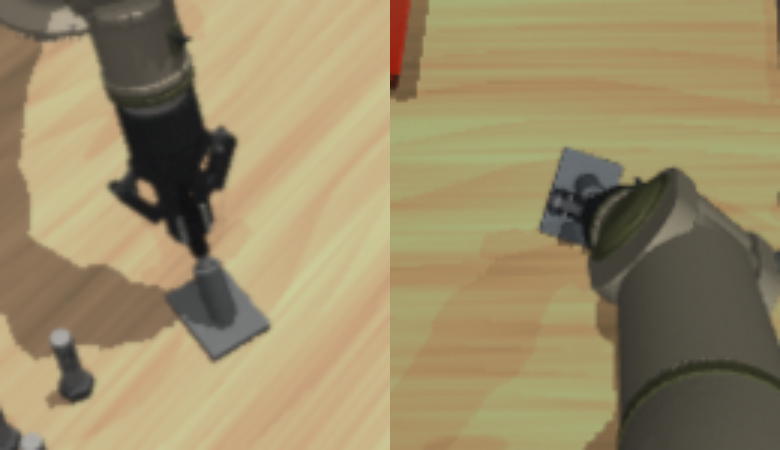

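Gripped (width 18.8 mm, jaws closed on the bar at crop (190,215)). I'll lift it out along the bar's axis and carry it above the socket.

```bash
cat >> g.py <<'E'
Rd=drawerR(Rr,1); qD=R.from_matrix(Rd).as_quat()
fl=Rr.T@(foot-tcpR)      # nominal foot in tool frame
E
python3 - <<'E'
from g import *
manip.move_straight(tcpR+85*d,velocity=100); print(manip.read_grip_width(),manip.read_wrist_force().round(1))
p=manip.read_tool_pos()+[0,0,50]; manip.move_straight(p,velocity=150)
tgt=np.array([sock[0],sock[1],72+45])+cx*-25   # foot 45 above mouth, 25 in front
manip.move_pose(tgt-Rd@fl,qD)
print(manip.read_time(),manip.read_tool_pos(),manip.read_grip_width(),(manip.read_tool_pos()+R.from_quat(manip.read_eef_rot()).apply(fl)-tgt).round(2))
for n in('scene','top'): shot(n,n+'3')
s=load('scene3')['pixels'];t=load('top3')['pixels']
cv2.imwrite('pics/p3.png',cv2.resize(s[100:220,220:350],(650,600),interpolation=cv2.INTER_CUBIC))
cv2.imwrite('pics/p3t.png',cv2.resize(t[100:220,150:280],(650,600),interpolation=cv2.INTER_CUBIC))
print(proj(load('scene3'),[tgt,tgt+[0,0,75],sock]),proj(load('top3'),[tgt,tgt+[0,0,75],sock]))
E
```

```text
18.693625222177896 [ 0.2 -0.4 -1.4]
6.8167 [632.59388316  89.87046672 384.62413129] 18.434564319755616 [-0.14 -2.41  0.01]
[[286.10171447 168.45203359]
 [287.28274877 151.52610373]
 [291.07628719 181.3591475 ]] [[212.02192353 159.793829  ]
 [208.75083376 155.12914962]
 [214.96228269 154.63339845]]
```

View pics/p3.png

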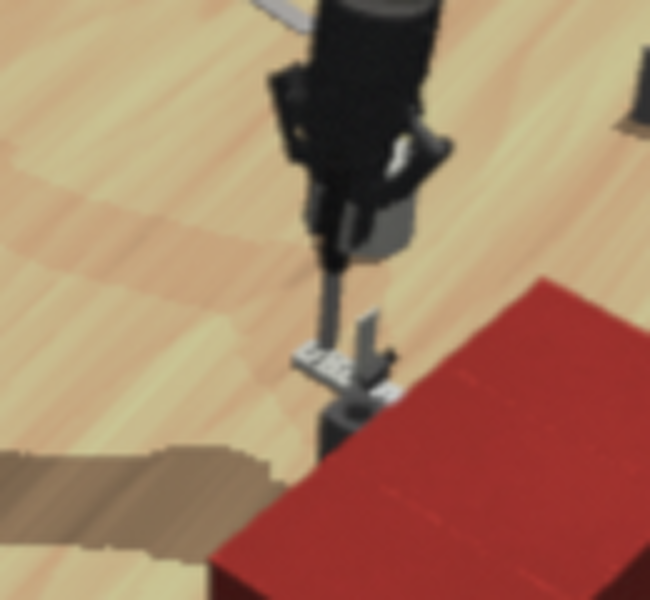

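View pics/p3t.png

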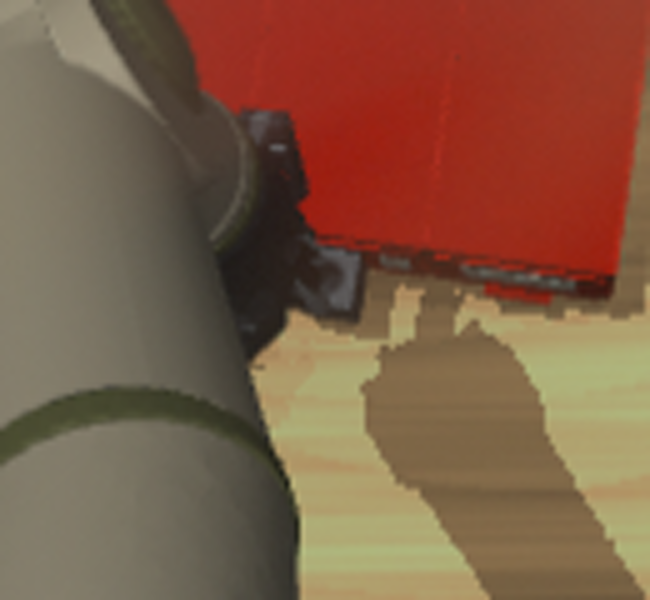

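```bash
python3 - <<'E'
from g import *
manip.pause(0.3)
print(manip.read_tool_pos(),manip.read_joint_vel().round(4),manip.read_wrist_force().round(1))
tgt=np.array([sock[0],sock[1],72+10])
manip.move_straight(tgt-Rd@fl,frame=qD,velocity=60); manip.pause(0.3)
print(manip.read_time(),manip.read_tool_pos(),(manip.read_tool_pos()+R.from_quat(manip.read_eef_rot()).apply(fl)-tgt).round(2))
for n in('scene','top'): shot(n,n+'4')
s=load('scene4')['pixels'];t=load('top4')['pixels']
cv2.imwrite('pics/p4.png',cv2.resize(s[140:200,260:325],(780,720)[:2],interpolation=cv2.INTER_CUBIC)[:600])
foot_=manip.read_tool_pos()+R.from_quat(manip.read_eef_rot()).apply(fl)
print(proj(load('scene4'),[foot_,foot_+[0,0,75],sock]),proj(load('top4'),[foot_,foot_+[0,0,75],sock]))
E
```

```text
[632.60937567  91.58814056 384.77022523] [-0.0039  0.0023 -0.0018 -0.0008  0.0017  0.0012  0.0006] [-0.4  0.6 -1.1]
8.3833 [657.25465424  88.14551753 349.97847135] [0.07 0.09 0.33]
[[291.26491627 179.22244789]
 [292.63422085 162.86981492]
 [291.07628719 181.3591475 ]] [[214.5787886  154.00751542]
 [211.6087995  149.09249425]
 [214.96228269 154.63339845]]
```

View pics/p4.png

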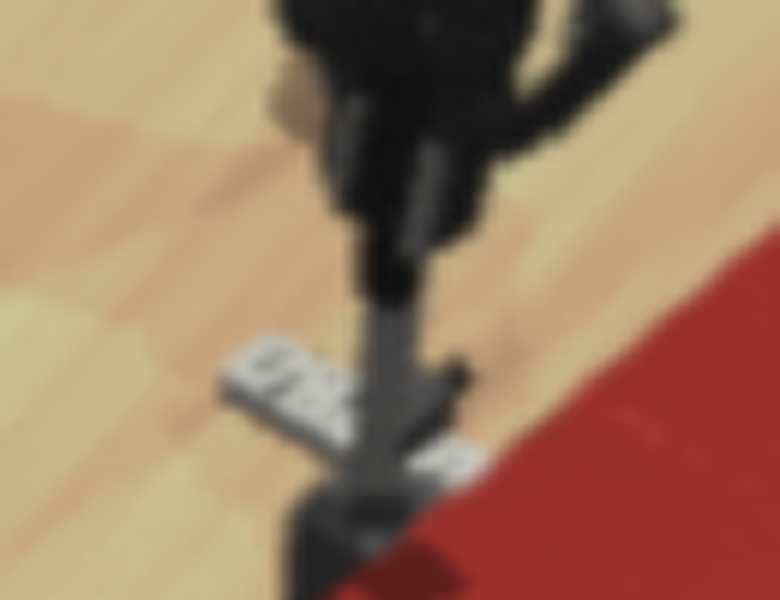

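The crop shows the rod axis at scene pixel (292.1,167) to (291.3,178), against a predicted (292.3) and (291.4). That puts it right above the socket mouth at (291.1,181), so I'm inserting it under force watch.

```bash
python3 - <<'E'
from g import *
def ft(): return manip.read_tool_pos()+R.from_quat(manip.read_eef_rot()).apply(fl)
for z,fo in((50,12),(32,12),(22,15)):
    tgt=np.array([sock[0],sock[1],z])
    r=manip.move_straight(tgt-Rd@fl,frame=qD,velocity=40,until_force=fo)
    print(z,r,(ft()).round(1),manip.read_wrist_force().round(1),manip.read_ft_torque().round(2),manip.read_time())
    if r: break
shot('scene','scene5')
s=load('scene5')['pixels']
cv2.imwrite('pics/p5.png',cv2.resize(s[140:200,260:325],(650,600),interpolation=cv2.INTER_CUBIC))
E
```

```text
50 False [653.1  61.6  50.1] [ 0.8  0.2 -1.6] [ 0.52 -0.16  0.01] 9.4333
32 False [653.   61.7  31.7] [ 1.1  1.2 -1.6] [ 0.68 -0.35 -0.  ] 10.0333
22 True [654.   61.6  27.3] [-0.7  0.8  9. ] [-0.01  0.4  -0.07] 10.275
```

View pics/p5.png

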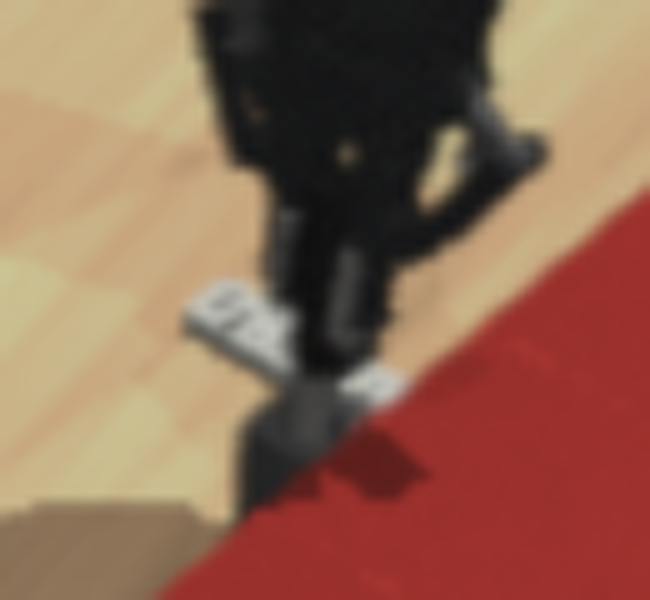

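Seated: contact came at foot z = 27.3 mm against an expected 27, and the grip now stands at the mouth. Next I measure the index plate from the clear initial pictures.

```bash
python3 - <<'E'
from g import *
t=load('top0')['pixels'];s=load('scene0')['pixels']
cv2.imwrite('pics/i1.png',np.hstack([cv2.resize(t[150:190,175:215],(640,640),interpolation=cv2.INTER_CUBIC)[:600]]))
cv2.imwrite('pics/i2.png',cv2.resize(s[155:195,275:315],(600,600),interpolation=cv2.INTER_CUBIC))
C=np.array([676.2,57,0])
W=lambda x,y,z:C+x*cx+y*cyv+[0,0,z]
t=load('top0');s=load('scene0')
for x in(-45,-60,-75): print(x,proj(t,[W(x,62,83),W(x,84,83)]).round(1).tolist(),proj(s,[W(x,62,83),W(x,84,83)]).round(1).tolist())
E
```

```text
-45 [[194.4, 157.9], [187.6, 157.0]] [[297.3, 167.3], [301.1, 164.2]]
-60 [[193.7, 162.6], [186.9, 161.6]] [[294.0, 165.4], [297.8, 162.3]]
-75 [[193.0, 167.2], [186.1, 166.3]] [[290.7, 163.5], [294.5, 160.5]]
```

View pics/i1.png

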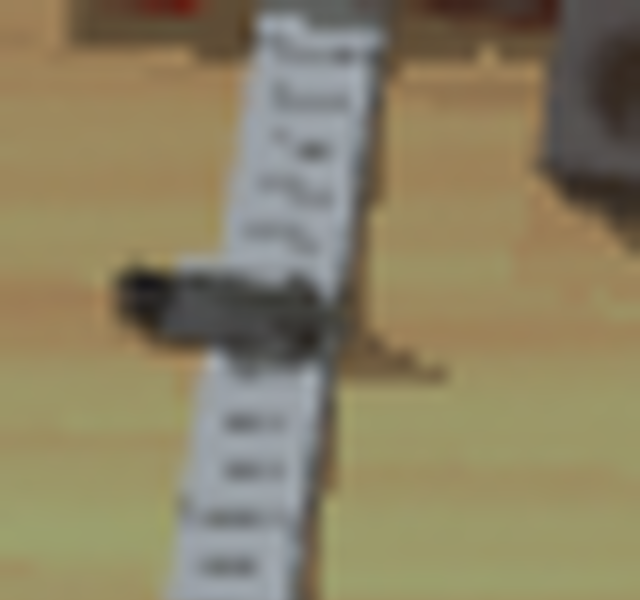

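View pics/i2.png

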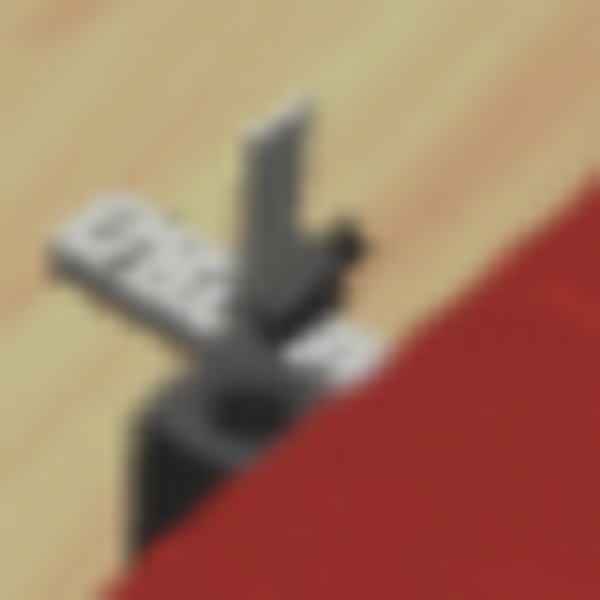

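```bash
python3 - <<'E'
from g import *
p0=manip.read_tool_pos(); np.save('p0.npy',p0)
for k in(20,45,66):
    manip.move_straight(p0-k*cx,frame=qD,velocity=40); 
    print(k,((p0-manip.read_tool_pos())@cx).round(2),manip.read_wrist_force().round(1),manip.read_grip_width(),manip.read_time())
manip.pause(.4); print(((p0-manip.read_tool_pos())@cx).round(2),manip.read_wrist_force().round(1),manip.read_ft_torque().round(2))
for n in('scene','top'): shot(n,n+'6')
s=load('scene6')['pixels'];t=load('top6')['pixels']
cv2.imwrite('pics/p6.png',cv2.resize(s[130:200,250:320],(600,600),interpolation=cv2.INTER_CUBIC))
cv2.imwrite('pics/p6t.png',cv2.resize(t[120:220,150:250],(600,600),interpolation=cv2.INTER_CUBIC))
E
```

```text
20 19.23 [ 5.6  1.1 -2.1] 18.69407027637214 10.9667
45 43.69 [ 8.4  0.4 -2.8] 18.469253380532095 11.7417
66 64.23 [ 9.3  0.  -3.5] 18.81100341248471 12.4167
64.11 [ 7.9  0.1 -4.1] [ 0.37 -2.58  0.38]
```

View pics/p6.png

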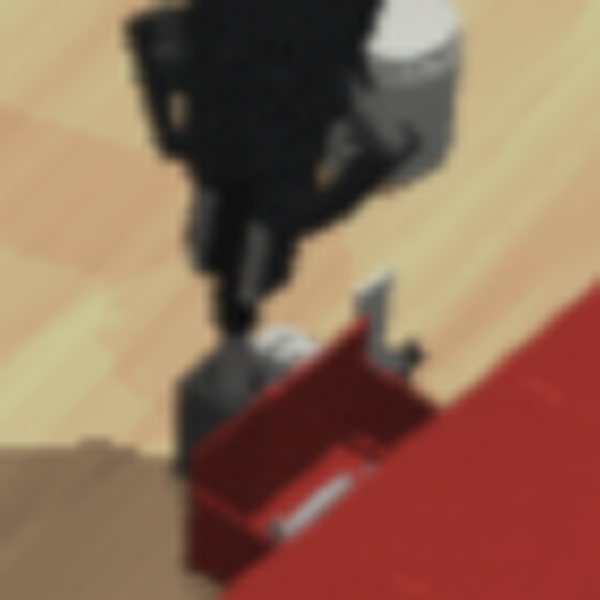

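View pics/p6t.png

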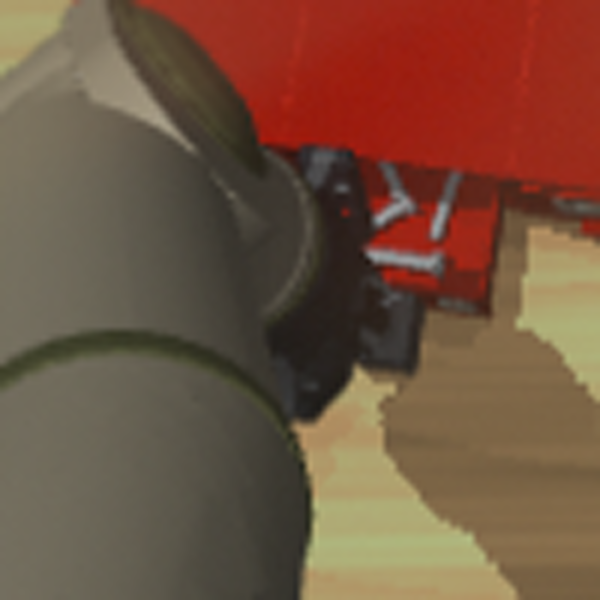

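The drawer followed to about 64 mm. Its top edge ends at scene crop (365,322), next to the plate at (370,290). I'm zooming in to measure face against plate.

```bash
cat > z.py <<'E'
import sys
from g import *
tag=sys.argv[1]
s=load(tag)['pixels']; x0,y0=272,158
cv2.imwrite(f'pics/z_{tag}.png',cv2.resize(s[y0:y0+28,x0:x0+36],(36*22,28*21),interpolation=cv2.INTER_NEAREST))
E
python3 z.py scene6; python3 z.py scene0
```

```text
(no output)
```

View pics/z_scene6.png

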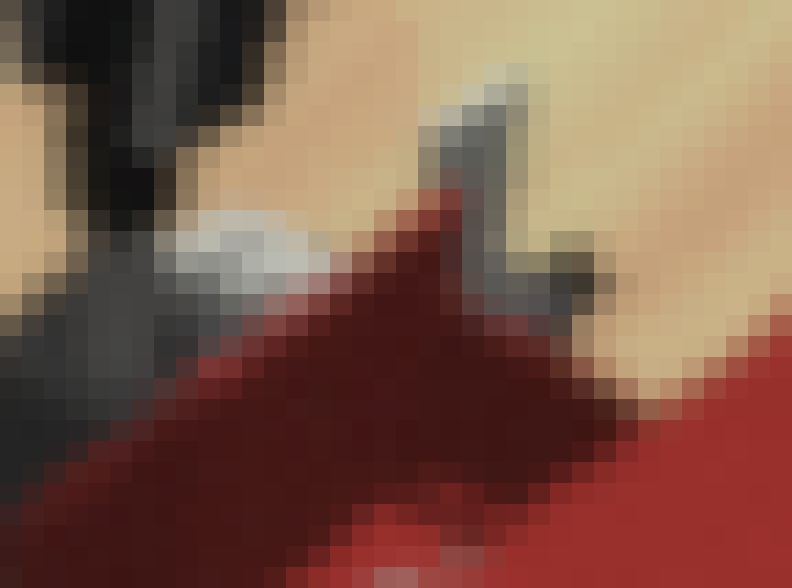

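View pics/z_scene0.png

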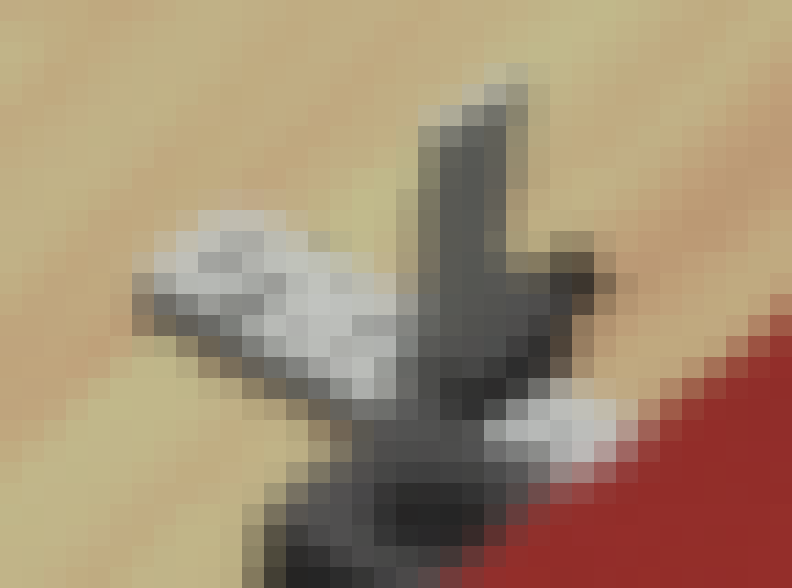

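```bash
cat > meas.py <<'E'
import sys
from g import *
from scipy.ndimage import map_coordinates
C=np.array([676.2,57,0])
W=lambda x,y,z:C+x*cx+y*cyv+np.array([0,0,z])
xs=np.arange(-95,-45,.5)
def prof(c,y,z,f):
    uv=proj(c,[W(x,y,z) for x in xs]); im=c['pixels'].astype(float)
    ch=[map_coordinates(im[...,i],[uv[:,1],uv[:,0]],order=1) for i in range(3)]
    return f(*ch)
def edge(p,lo,hi):
    # 50% crossing between background (start) and object min
    m=(xs>=lo)&(xs<=hi); q=p[m];X=xs[m]; b=np.median(q[:12]); o=q.min(); h=(b+o)/2
    i=np.argmax(q<h); return X[i-1]+.5*(q[i-1]-h)/(q[i-1]-q[i]),b,o
def run(tag,c,dr=True):
    a=[edge(prof(c,y,83,lambda B,G,Rr:Rr-B),-90,-64) for y in range(66,82,3)]
    print(tag,'plate outer x',[(round(y,1),round(e[0],2)) for y,e in zip(range(66,82,3),a)],'med',np.median([e[0] for e in a]).round(2))
    if dr:
        b=[edge(prof(c,y,81,lambda B,G,Rr:G),-90,-52) for y in range(20,56,5)]
        print(tag,'drawer outer x',[(y,round(e[0],2)) for y,e in zip(range(20,56,5),b)],'med',np.median([e[0] for e in b]).round(2))
if __name__=='__main__':
    for tg in sys.argv[1:]: run(tg,load(tg),not tg.endswith('0'))
E
python3 meas.py scene0 scene3 scene6
python3 - <<'E'
from meas import *
c=load('scene6')
for u,z in(((291.5,163.1),83),((294.9,161.07),83),((292.05,166.9),81),((281.5,174.2),81)):
    v=onz(c,u,z)-C; print(z,'centre',v@cx,v@cyv)
c=load('scene0')
print(np.round(prof(c,72,83,lambda B,G,Rr:Rr-B)[10:80:2]))
print(np.round(prof(load('scene6'),50,81,lambda B,G,Rr:G)[10:90:2]))
E
```

```text
scene0 plate outer x [(66, np.float64(-74.86)), (69, np.float64(-74.79)), (72, np.float64(-74.32)), (75, np.float64(-74.87)), (78, np.float64(-75.29)), (81, np.float64(-76.09))] med -74.86
scene3 plate outer x [(66, np.float64(-74.18)), (69, np.float64(-74.41)), (72, np.float64(-74.1)), (75, np.float64(-74.63)), (78, np.float64(-75.15)), (81, np.float64(-75.98))] med -74.52
scene3 drawer outer x [(20, np.float64(-80.12)), (25, np.float64(-80.68)), (30, np.float64(-82.79)), (35, np.float64(-84.84)), (40, np.float64(-85.39)), (45, np.float64(-87.18)), (50, np.float64(-51.51)), (55, np.float64(-51.57))] med -81.73
scene6 plate outer x [(66, np.float64(-74.96)), (69, np.float64(-75.17)), (72, np.float64(-74.99)), (75, np.float64(-75.59)), (78, np.float64(-75.66)), (81, np.float64(-76.33))] med -75.38
scene6 drawer outer x [(20, np.float64(-62.4)), (25, np.float64(-62.37)), (30, np.float64(-62.22)), (35, np.float64(-62.27)), (40, np.float64(-62.7)), (45, np.float64(-63.29)), (50, np.float64(-64.25)), (55, np.float64(-67.2))] med -62.55
83 centre -74.10577160277919 65.67422026617753
83 centre -71.84037009152603 82.33334917045079
81 centre -61.38852235746085 53.00381974828095
81 centre -65.1983217965698 -1.0089593884683663
[63. 62. 62. 61. 61. 61. 61. 60. 59. 59. 57. 56. 54. 51. 47. 40. 33. 27.
 21. 17. 14. 11.  8. 12. 16. 22. 27. 33. 39. 44. 49. 53. 56. 57. 59.]
[163. 163. 163. 163. 164. 165. 166. 167. 168. 168. 169. 170. 171. 172.
 173. 175. 176. 177. 177. 175. 172. 168. 160. 147. 133. 119. 104.  90.
  78.  68.  58.  52.  57.  63.  69.  77.  84.  90.  96. 103.]
```

```bash
python3 - <<'E'
from g import *
p0=np.load('p0.npy')
manip.move_straight(p0-74*cx,frame=qD,velocity=20); manip.pause(.5)
print(((p0-manip.read_tool_pos())@cx).round(2),((p0-manip.read_tool_pos())).round(2),manip.read_wrist_force().round(1),manip.read_grip_width(),manip.read_time())
shot('scene','scene7')
E
python3 z.py scene7; python3 meas.py scene7
```

```text
71.95 [ 71.03 -11.52  -0.46] [ 9.1 -0.9 -4.3] 18.768451517543102 13.9667
scene7 plate outer x [(66, np.float64(-75.21)), (69, np.float64(-75.09)), (72, np.float64(-74.54)), (75, np.float64(-74.99)), (78, np.float64(-75.32)), (81, np.float64(-75.96))] med -75.15
scene7 drawer outer x [(20, np.float64(-69.81)), (25, np.float64(-70.04)), (30, np.float64(-70.48)), (35, np.float64(-70.68)), (40, np.float64(-70.53)), (45, np.float64(-70.33)), (50, np.float64(-70.68)), (55, np.float64(-70.97))] med -70.51
```

View pics/z_scene7.png

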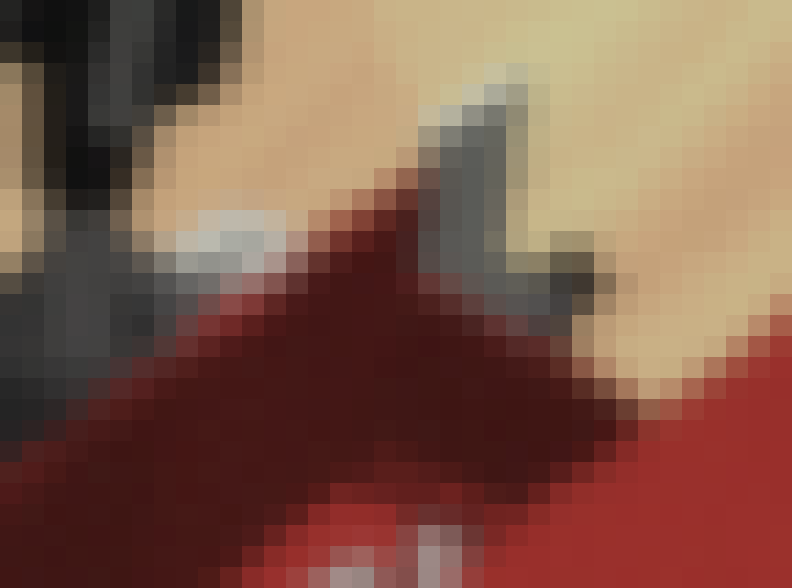

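```bash
cat > fit.py <<'E'
import sys
from meas import *
from scipy.optimize import least_squares
from scipy.special import erf
S=lambda x,e,s:.5*(1+erf((x-e)/s/1.414))
def fit(c,ys,z,w,lo,hi,x0):
    im=c['pixels'].astype(float); m=(xs>=lo)&(xs<=hi); X=xs[m]
    out=[]
    for y in ys:
        P=np.array([prof(c,y,z,lambda B,G,Rr,i=i:(B,G,Rr)[i])[m] for i in range(3)])
        def r(p):
            e,s=p[:2]; A=np.stack([1-S(X,e,s),S(X,e,s)-S(X,e+w,s),S(X,e+w,s)],1)
            k,*_=np.linalg.lstsq(A,P.T,rcond=None); return (A@k-P.T).ravel()
        q=least_squares(r,[x0,2.5],bounds=([lo,1],[hi,6])); out.append((y,round(q.x[0],2),round(q.x[1],1),round(np.sqrt(2*q.cost/P.size),1)))
    return out
for tg in sys.argv[1:]:
    c=load(tg)
    print(tg,'plate',fit(c,range(66,82,3),83,3,-84,-68,-75))
    print(tg,'drawer',fit(c,range(34,56,3),81,4,-82,-60,-70))
E
python3 fit.py scene0 scene7
python3 - <<'E'
from meas import *
c=load('scene7')
for f in(-70.5,-72,-73.5): print(f,proj(c,[W(f,56,81),W(f,40,81)]).round(2).tolist())
print(proj(c,[W(-75,62,83),W(-75,84,83)]))
E
```

```text
scene0 plate [(66, np.float64(-74.35), np.float64(3.5), np.float64(0.4)), (69, np.float64(-74.46), np.float64(3.1), np.float64(0.5)), (72, np.float64(-74.11), np.float64(3.5), np.float64(0.5)), (75, np.float64(-74.62), np.float64(2.6), np.float64(0.7)), (78, np.float64(-74.32), np.float64(3.2), np.float64(0.5)), (81, np.float64(-75.92), np.float64(2.1), np.float64(0.9))]
scene0 drawer [(34, np.float64(-69.93), np.float64(6.0), np.float64(1.1)), (37, np.float64(-67.3), np.float64(6.0), np.float64(1.0)), (40, np.float64(-66.39), np.float64(6.0), np.float64(1.0)), (43, np.float64(-65.54), np.float64(6.0), np.float64(1.3)), (46, np.float64(-66.68), np.float64(6.0), np.float64(1.2)), (49, np.float64(-69.76), np.float64(3.9), np.float64(1.3)), (52, np.float64(-71.23), np.float64(3.5), np.float64(1.5)), (55, np.float64(-69.75), np.float64(1.8), np.float64(1.7))]
scene7 plate [(66, np.float64(-74.68), np.float64(3.6), np.float64(0.6)), (69, np.float64(-74.64), np.float64(3.4), np.float64(0.8)), (72, np.float64(-74.18), np.float64(3.6), np.float64(0.7)), (75, np.float64(-74.66), np.float64(2.6), np.float64(0.7)), (78, np.float64(-74.44), np.float64(3.3), np.float64(0.7)), (81, np.float64(-75.94), np.float64(2.1), np.float64(0.9))]
scene7 drawer [(34, np.float64(-71.34), np.float64(3.6), np.float64(0.9)), (37, np.float64(-71.31), np.float64(3.8), np.float64(1.3)), (40, np.float64(-69.67), np.float64(4.0), np.float64(1.0)), (43, np.float64(-66.37), np.float64(5.2), np.float64(1.3)), (46, np.float64(-68.36), np.float64(4.1), np.float64(1.4)), (49, np.float64(-69.29), np.float64(3.4), np.float64(0.8)), (52, np.float64(-69.85), np.float64(3.4), np.float64(1.2)), (55, np.float64(-70.36), np.float64(2.9), np.float64(0.7))]
-70.5 [[290.56, 165.33], [287.73, 167.59]]
-72 [[290.23, 165.14], [287.4, 167.4]]
-73.5 [[289.9, 164.95], [287.07, 167.21]]
[[290.65875    163.50111036]
 [294.49369741 160.45087069]]
```

```bash
python3 - <<'E'
from g import *
p0=np.load('p0.npy')
manip.move_straight(p0-76.8*cx,frame=qD,velocity=15); manip.pause(.5)
print(((p0-manip.read_tool_pos())@cx).round(2),manip.read_wrist_force().round(1),manip.read_grip_width(),manip.read_time())
shot('scene','scene8');shot('top','top8')
t=load('top8')['pixels']
cv2.imwrite('pics/p8t.png',cv2.resize(t[140:190,190:240],(600,600),interpolation=cv2.INTER_CUBIC))
E
python3 z.py scene8; python3 meas.py scene8; python3 fit.py scene8 | tail -1
```

```text
74.65 [ 8.9  0.4 -3.9] 18.39416408332523 14.85
scene8 plate outer x [(66, np.float64(-75.34)), (69, np.float64(-75.2)), (72, np.float64(-74.57)), (75, np.float64(-74.99)), (78, np.float64(-75.36)), (81, np.float64(-76.03))] med -75.27
scene8 drawer outer x [(20, np.float64(-73.03)), (25, np.float64(-73.09)), (30, np.float64(-73.28)), (35, np.float64(-73.39)), (40, np.float64(-73.08)), (45, np.float64(-73.16)), (50, np.float64(-73.97)), (55, np.float64(-73.44))] med -73.22
scene8 drawer [(34, np.float64(-71.44), np.float64(4.9), np.float64(2.1)), (37, np.float64(-70.03), np.float64(5.4), np.float64(2.2)), (40, np.float64(-69.32), np.float64(5.2), np.float64(1.6)), (43, np.float64(-70.56), np.float64(4.5), np.float64(1.4)), (46, np.float64(-71.12), np.float64(3.9), np.float64(1.2)), (49, np.float64(-71.53), np.float64(4.2), np.float64(1.3)), (52, np.float64(-72.73), np.float64(4.0), np.float64(1.2)), (55, np.float64(-74.26), np.float64(3.2), np.float64(1.8))]
```

View pics/z_scene8.png

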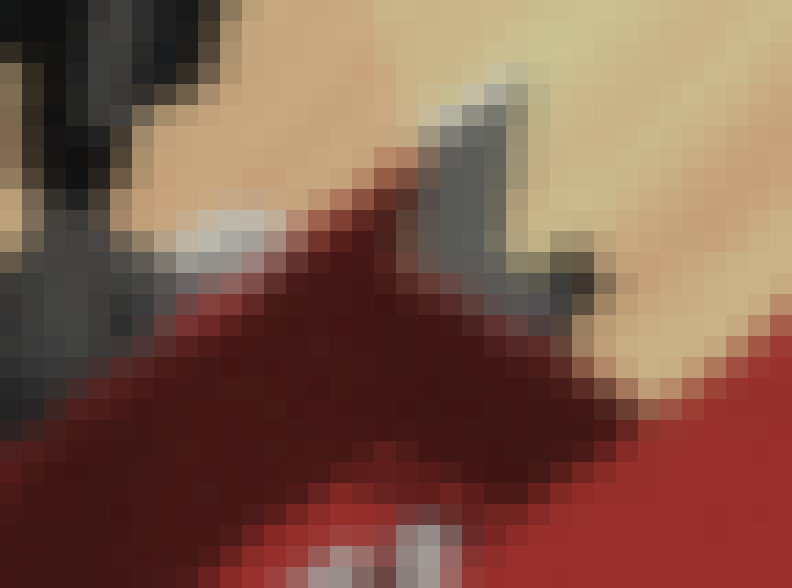

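View pics/p8t.png

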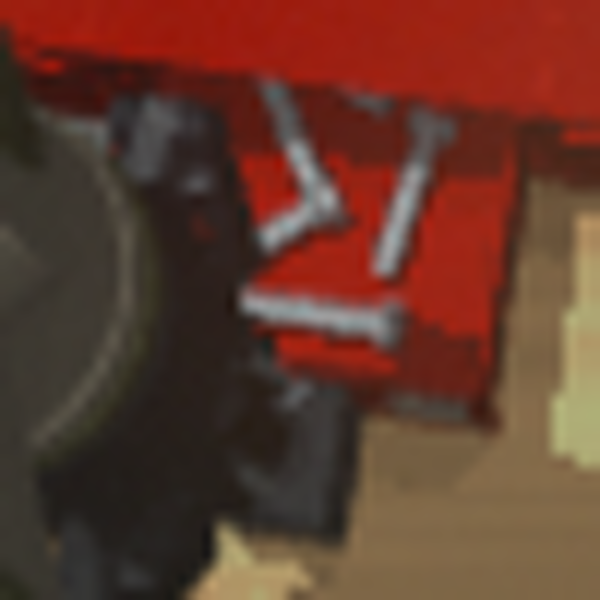

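```bash
python3 - <<'E'
from g import *
p0=np.load('p0.npy')
manip.move_straight(p0-77.2*cx,frame=qD,velocity=15); manip.pause(.5)
print(((p0-manip.read_tool_pos())@cx).round(2),manip.read_wrist_force().round(1),manip.read_grip_width(),manip.read_time())
shot('scene','scene9');shot('top','top9')
from meas import *
c=load('top9')
v=lambda P:((proj(c,P)-[190,140]+.5)*12).round(0).tolist()
for f in(-70.5,-73.5): print(f,'front top/bot right',v([W(f,-56,81),W(f,-56,13),W(f,-30,81),W(f,-30,13)]),'block front-right top/bot',v([W(f-38,-19,72),W(f-38,-19,17)]))
c=load('top0'); print('top0 plate outer near/far top',[((proj(c,[W(x,y,83)])[0]-[175,150]+.5)*16).round(0).tolist() for x in(-72,-75) for y in(62,84)])
t=load('top9')['pixels']
cv2.imwrite('pics/p9t.png',cv2.resize(t[140:190,190:240],(600,600),interpolation=cv2.INTER_CUBIC))
E
python3 meas.py scene9; python3 fit.py scene9
```

```text
74.94 [10.6 -0.5 -4.6] 18.653502429711494 15.7
-70.5 front top/bot right [[488.0, 380.0], [506.0, 415.0], [390.0, 366.0], [414.0, 402.0]] block front-right top/bot [[331.0, 506.0], [353.0, 529.0]]
-73.5 front top/bot right [[486.0, 391.0], [504.0, 426.0], [389.0, 377.0], [412.0, 413.0]] block front-right top/bot [[329.0, 517.0], [351.0, 540.0]]
top0 plate outer near/far top [[298.0, 269.0], [188.0, 253.0], [295.0, 284.0], [186.0, 268.0]]
scene9 plate outer x [(66, np.float64(-75.36)), (69, np.float64(-75.21)), (72, np.float64(-74.57)), (75, np.float64(-75.05)), (78, np.float64(-75.44)), (81, np.float64(-76.14))] med -75.29
scene9 drawer outer x [(20, np.float64(-73.05)), (25, np.float64(-73.15)), (30, np.float64(-73.32)), (35, np.float64(-73.43)), (40, np.float64(-73.42)), (45, np.float64(-73.39)), (50, np.float64(-74.3)), (55, np.float64(-73.51))] med -73.4
scene9 plate [(66, np.float64(-74.74), np.float64(3.8), np.float64(0.7)), (69, np.float64(-74.57), np.float64(3.5), np.float64(0.7)), (72, np.float64(-74.12), np.float64(3.6), np.float64(0.6)), (75, np.float64(-74.69), np.float64(2.6), np.float64(0.7)), (78, np.float64(-74.52), np.float64(3.3), np.float64(0.6)), (81, np.float64(-75.99), np.float64(2.1), np.float64(0.9))]
scene9 drawer [(34, np.float64(-71.33), np.float64(4.9), np.float64(2.1)), (37, np.float64(-70.41), np.float64(5.3), np.float64(2.3)), (40, np.float64(-69.62), np.float64(5.3), np.float64(1.7)), (43, np.float64(-71.02), np.float64(4.4), np.float64(1.5)), (46, np.float64(-71.94), np.float64(3.5), np.float64(1.4)), (49, np.float64(-72.64), np.float64(3.8), np.float64(1.1)), (52, np.float64(-73.14), np.float64(3.8), np.float64(1.1)), (55, np.float64(-74.46), np.float64(3.3), np.float64(1.6))]
```

View pics/p9t.png

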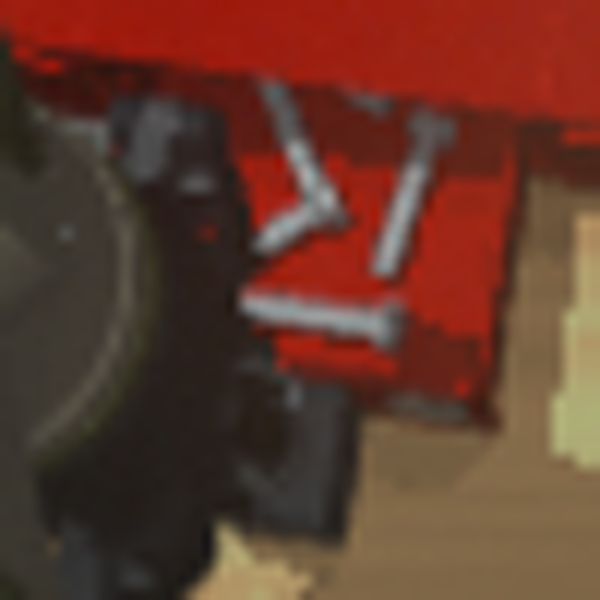

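Both views agree: face at x ≈ -73.4 (scene) and -74.0 (top), plate mid-plane at ≈ -73.6 and -73.8. One last check for stillness, seating and the rest of the bench.

```bash
python3 - <<'E'
from g import *
a=manip.read_tool_pos(); manip.pause(1.5); b=manip.read_tool_pos()
print((b-a).round(2),manip.read_joint_vel().round(4),manip.read_wrist_force().round(1),manip.read_grip_width(),manip.read_time())
c=shot('scene','scene10'); cv2.imwrite('pics/p10.png',cv2.resize(c['pixels'],(800,600),interpolation=cv2.INTER_CUBIC))
E
python3 meas.py scene10
```

```text
[-0. -0. -0.] [ 0.0014  0.0012 -0.0005 -0.001   0.0014 -0.0019  0.0007] [10.8  0.5 -4.5] 18.92466230286559 17.3
scene10 plate outer x [(66, np.float64(-75.37)), (69, np.float64(-75.15)), (72, np.float64(-74.45)), (75, np.float64(-74.87)), (78, np.float64(-75.34)), (81, np.float64(-76.08))] med -75.25
```

View pics/p10.png

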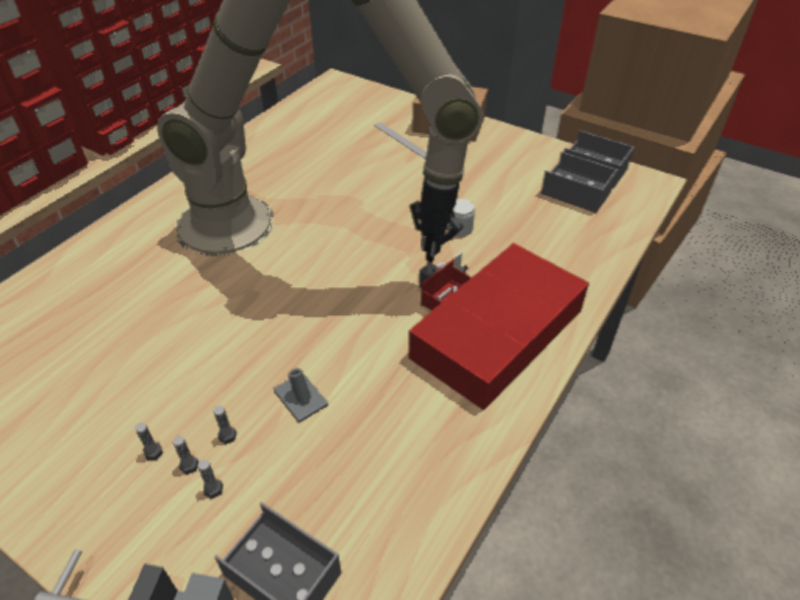

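The scene shows the bar held in the socket at (430,270), the rest empty, and the tin, bolts and collar where they were. The arm has crept up about 0.5 mm, so I'll press the bar gently back to full depth and re-measure.

```bash
python3 - <<'E'
from g import *
p0=np.load('p0.npy')
print((manip.read_tool_pos()-p0).round(2))
tg=p0-77.2*cx
for dz in(1.2,2.2,3.2):
    r=manip.move_straight(tg-[0,0,dz],frame=qD,velocity=5,until_force=10); manip.pause(.3)
    print(dz,r,(manip.read_tool_pos()-p0)[2].round(2),((p0-manip.read_tool_pos())@cx).round(2),manip.read_wrist_force().round(1))
    if r or manip.read_wrist_force()[2]>2: break
shot('scene','scene11');shot('top','top11');print(manip.read_time())
E
python3 meas.py scene11; python3 - <<'E'
from meas import *
run('scene10',load('scene10'))
E
```

```text
[-74.    12.02   0.54]
1.2 True 0.36 72.42 [ 9.  -0.7 -2.7]
18.0333
scene11 plate outer x [(66, np.float64(-75.27)), (69, np.float64(-75.2)), (72, np.float64(-74.54)), (75, np.float64(-74.89)), (78, np.float64(-75.29)), (81, np.float64(-76.06))] med -75.24
scene11 drawer outer x [(20, np.float64(-69.14)), (25, np.float64(-68.67)), (30, np.float64(-67.95)), (35, np.float64(-68.01)), (40, np.float64(-68.57)), (45, np.float64(-69.41)), (50, np.float64(-70.0)), (55, np.float64(-70.22))] med -68.9
scene10 plate outer x [(66, np.float64(-75.37)), (69, np.float64(-75.15)), (72, np.float64(-74.45)), (75, np.float64(-74.87)), (78, np.float64(-75.34)), (81, np.float64(-76.08))] med -75.25
scene10 drawer outer x [(20, np.float64(-73.06)), (25, np.float64(-73.16)), (30, np.float64(-73.3)), (35, np.float64(-73.48)), (40, np.float64(-73.41)), (45, np.float64(-73.41)), (50, np.float64(-74.28)), (55, np.float64(-73.55))] med -73.41
```

The force stop let the spring take back 2.5 mm. I'm commanding the pose again without the stop, pressing slightly down.

```bash
python3 - <<'E'
from g import *
p0=np.load('p0.npy')
tg=p0-77.2*cx
for dz in(1.5,3):
    manip.move_straight(tg-[0,0,dz],frame=qD,velocity=8); manip.pause(.5)
    print(dz,(manip.read_tool_pos()-p0)[2].round(2),((p0-manip.read_tool_pos())@cx).round(2),manip.read_wrist_force().round(1),manip.read_time())
shot('scene','scene12')
from meas import run
run('scene12',load('scene12'))
s=load('scene12')['pixels'];cv2.imwrite('pics/p12.png',cv2.resize(s[140:200,255:315],(600,600),interpolation=cv2.INTER_CUBIC))
E
```

```text
1.5 0.16 74.43 [11.1 -0.6  4.7] 19.0833
3 -0.08 73.75 [10.4 -0.6 15. ] 19.9167
scene12 plate outer x [(66, np.float64(-75.27)), (69, np.float64(-75.17)), (72, np.float64(-74.55)), (75, np.float64(-74.99)), (78, np.float64(-75.37)), (81, np.float64(-76.12))] med -75.22
scene12 drawer outer x [(20, np.float64(-70.32)), (25, np.float64(-70.35)), (30, np.float64(-70.46)), (35, np.float64(-70.56)), (40, np.float64(-70.74)), (45, np.float64(-70.88)), (50, np.float64(-71.19)), (55, np.float64(-71.09))] med -70.65
```

View pics/p12.png

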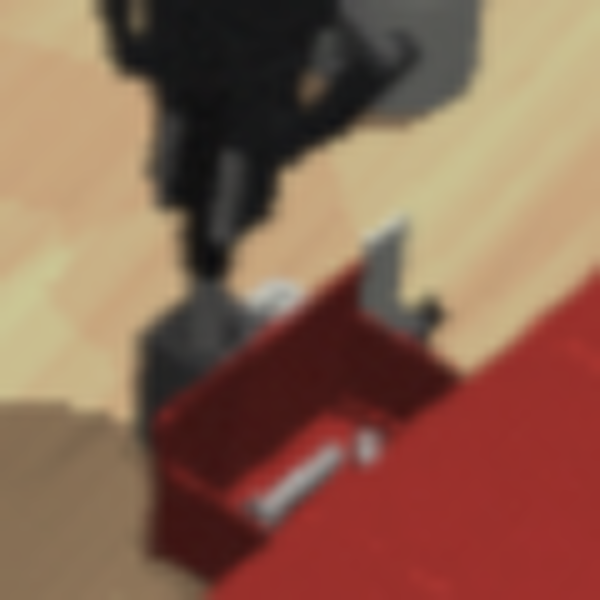

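Seating confirmed: it takes 15 N of push to get it down to the first contact height. I'll ease the push and take the last 3 mm of pull.

```bash
python3 - <<'E'
from g import *
from meas import run
p0=np.load('p0.npy')
manip.move_straight(p0-79.7*cx-[0,0,2.2],frame=qD,velocity=8); manip.pause(.6)
print((manip.read_tool_pos()-p0)[2].round(2),((p0-manip.read_tool_pos())@cx).round(2),manip.read_wrist_force().round(1),manip.read_time())
shot('scene','scene13');run('scene13',load('scene13'))
E
```

```text
-0.02 76.7 [10.6  1.3  9.9] 21.0417
scene13 plate outer x [(66, np.float64(-75.38)), (69, np.float64(-75.24)), (72, np.float64(-74.61)), (75, np.float64(-75.0)), (78, np.float64(-75.32)), (81, np.float64(-76.06))] med -75.28
scene13 drawer outer x [(20, np.float64(-74.92)), (25, np.float64(-73.99)), (30, np.float64(-73.67)), (35, np.float64(-73.98)), (40, np.float64(-74.6)), (45, np.float64(-74.85)), (50, np.float64(-75.63)), (55, np.float64(-74.02))] med -74.31
```

```bash
python3 - <<'E'
from g import *
from meas import run
p0=np.load('p0.npy')
manip.move_straight(p0-79.0*cx-[0,0,2.0],frame=qD,velocity=8); manip.pause(1)
a=manip.read_tool_pos()
print((a-p0)[2].round(2),((p0-a)@cx).round(2),manip.read_wrist_force().round(1),manip.read_time())
shot('scene','scene14');run('scene14',load('scene14'));shot('top','top14')
manip.pause(1);print((manip.read_tool_pos()-a).round(2),manip.read_grip_width())
s=load('scene14')['pixels'];t=load('top14')['pixels']
cv2.imwrite('pics/p14.png',np.hstack([cv2.resize(s[150:190,270:310],(400,400),interpolation=cv2.INTER_CUBIC),cv2.resize(t[150:190,200:240],(400,400),interpolation=cv2.INTER_CUBIC)]))
E
python3 fit.py scene14|tail -1
```

```text
-0.01 76.06 [9.5 0.5 7.6] 22.3417
scene14 plate outer x [(66, np.float64(-75.38)), (69, np.float64(-75.23)), (72, np.float64(-74.59)), (75, np.float64(-74.98)), (78, np.float64(-75.32)), (81, np.float64(-76.05))] med -75.27
scene14 drawer outer x [(20, np.float64(-73.8)), (25, np.float64(-73.35)), (30, np.float64(-73.28)), (35, np.float64(-73.5)), (40, np.float64(-73.52)), (45, np.float64(-73.76)), (50, np.float64(-74.69)), (55, np.float64(-73.36))] med -73.51
[0.02 0.01 0.03] 18.3662933809349
scene14 drawer [(34, np.float64(-71.28), np.float64(4.8), np.float64(2.1)), (37, np.float64(-70.03), np.float64(5.3), np.float64(2.3)), (40, np.float64(-68.95), np.float64(5.5), np.float64(1.8)), (43, np.float64(-70.93), np.float64(4.5), np.float64(1.7)), (46, np.float64(-72.21), np.float64(3.7), np.float64(1.4)), (49, np.float64(-73.05), np.float64(3.9), np.float64(1.3)), (52, np.float64(-73.27), np.float64(3.9), np.float64(1.1)), (55, np.float64(-74.31), np.float64(3.3), np.float64(1.6))]
```

View pics/p14.png

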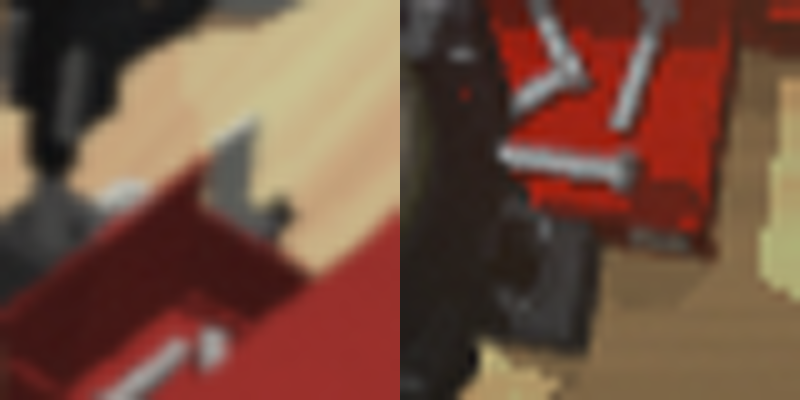

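In the left crop, the drawer's front top edge (205,160) runs in line with the plate's top (230,130). The face is at -73.5 against the plate's mid-plane at about -73.7, the bar is pressed to the floor of the socket and nothing is moving. I'm handing it in.

```bash
python3 -c "
from h import *
manip.job_done(); print(manip.read_time())"
```

```text
the job is handed in; nothing more can be done
the job is handed in; nothing more can be done
```

The bar is standing in the socket of the middle drawer. The drawer is pulled out level with the index plate, and the arm is still holding it there. I handed the job in at about 23 s; no verdict is reported.

**What I did:** I took the bar out of its rest and stood it in the socket while the drawer was shut. It touched bottom with its foot at 27.3 mm, against 27 expected. I then pulled the drawer out about 70 mm by the bar.

**Last checks:**
- **Alignment:** the scene camera puts the drawer face at x = -73.5 mm in the cabinet frame and the middle of the plate at about -73.7 mm. An earlier top-view check, with the drawer within about 0.2 mm of the same place, gave roughly -74.0 against -73.8 mm. I put the error at about 1 mm. A second edge fit on the scene picture scattered by several mm (-69 to -74), so I gave it little weight.
- **Holding still:** the arm moved less than 0.05 mm in 1 s, the bar is pressed down in the socket with about 8 N, and the jaws are closed on it.
- **Other things:** the bolts, tin, collar and rest looked untouched in the last full picture, taken before the final small corrections.

**Two mishaps near the end:** stopping on a force limit while re-seating the bar let the spring take the drawer back about 3–5 mm. I pulled it out again, overshot by about 0.7 mm, and eased it back to the mark.

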